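# Walk the portable transformer over the lip into its parking bay

### The job

Treat the grey transformer as too heavy to lift: walk it over the low steel lip into its parking bay, never picking the whole thing off the bench. Rock it by its top bar onto its left foot and swing the right foot over the lip and down; then rock it onto the right foot and bring the left foot over. Leave it standing flat and let go of it between the lip and the back rail, square to the rail, and leave the other things alone.

Things in the scene. Friction and masses are not known exactly. Their poses are not given: they have to be found in the camera images.
- case: Transformer, 0.8-1 kg, centre of mass about 55 mm up: steel box 66 mm deep (x), 156 wide (y), underside 14 and top 135 mm up, sockets and vents at the front. Starts before the lip, nearly square to it. Stands on two round rubber feet (36 mm across); rocked, it pivots on a foot's outer rim, 83 mm from the centre. Origin on the bench midway between the feet; x to its back and the bay, y left.
- bar (a point): Centre of the black carrying bar on top of the transformer: round, 16 mm thick, 70 long, running fore and aft (x), its centre 184 mm above the soles. Two 12 mm posts hold it 27 mm ahead of and behind the centre; 41 mm free height under it. Gripped firmly across y (70 N), the transformer follows the hand's lean and yaw; gripped lightly (25 N) it rolls about the bar.
- foot_left (a point): Centre of the sole of the left (+y) foot, 65 mm left of the transformer's centre; height 0 when it stands on the bench.
- foot_right (a point): Centre of the sole of the right (-y) foot, 65 mm right of the transformer's centre; height 0 when it stands on the bench.
- bay: Fixed steel bay, 310 mm wide (y). Origin on the bench at the middle of the lip; x to the rail, y left along the lip. Lip: x -4 to +4 mm, 6 mm high. Upright back rail 45 mm high, front face at x = 95 mm. Between them bare bench; 3 mm straps at both ends (|y| 135 to 155 mm). Standing square, the transformer fits with its origin at x = 23 to 60 mm (its back is 33 mm behind its origin).
- spray_can: Bystander: aerosol can 67 mm across, 201 mm tall, behind the bay; origin at the centre of its underside.
- white_tub: Bystander: white lidded tub 82x139x108 mm behind the bay; origin at the centre of its underside.
- trigger_bottle: Bystander: dark trigger spray bottle 63x107x250 mm behind the bay; origin at the centre of its underside.
- eye_guards: Bystander: pale spectacle case 86x153x56 mm at the back right; origin at the centre of its underside.
- pliers: Bystander: pliers 153 mm long lying near the front edge; origin at the centre of their underside.
- ptfe_tape: Bystander: white tape roll 52 mm across, 12 mm high, left of the transformer; origin at the centre of its underside.
- marker_pen: Bystander: black marker pen 136 mm long lying at the right edge; origin at the centre of its underside.
- spanner_a: Bystander: spanner 183 mm long lying behind the rail; origin at the centre of its underside.

How it is judged (in metres and radians):
On the way, in this order (a step that is already met when the one before it is completed fails the run):
1. the right foot is off the bench while the left foot bears (height (world z) of foot_right above 0.009 m and height (world z) of foot_left below 0.007 m), for 0.1 s.
2. the right foot stands behind the lip, the left still in front of it (x of foot_right in the frame of bay above 0.02 m and height (world z) of each of foot_right, foot_left below 0.005 m and x of foot_left in the frame of bay below -0.018 m), for 0.1 s.
3. the left foot is off the bench while the right foot bears behind the lip (height (world z) of foot_left above 0.009 m and height (world z) of foot_right below 0.007 m and x of foot_right in the frame of bay above 0.018 m), for 0.1 s.
At the end, for the whole second after the job is handed in: The transformer stands flat (within 2 degrees) and still on the bench with both feet between the lip and the back rail and inside the end straps, square to the rail within 7 degrees, and is let go (x of foot_left in the frame of bay between 0.02 and 0.066 m and x of foot_right in the frame of bay between 0.02 and 0.066 m and height (world z) of each of foot_left, foot_right below 0.003 m and angle between case's own z axis and vertical below 0.04 rad and angle between the x axis of case and the x axis of bay, either way round below 0.12 rad and y of case in the frame of bay between -0.08 and 0.08 m and linear speed of case below 0.02 m/s and contact force between case and the fingers below 0.1 N); the robot touches nothing.
It fails at once if the transformer is lifted off the bench (both feet more than 9 mm up) (height (world z) of each of foot_left, foot_right above 0.009 m).
It fails at once if the transformer topples (tilts more than 30 degrees) (angle between case's own z axis and vertical above 0.52 rad).
It fails at once if a bystander is moved more than 30 mm (distance of any of spray_can, white_tub, trigger_bottle, eye_guards, pliers, ptfe_tape, marker_pen, spanner_a from where it was at the start of the episode above 0.03 m).
It also fails if it takes over 51 s, if anything falls off the work surface, if the arm or the gripper's body presses on something with over 40 N, if the wrist force passes 120 N, or if a joint passes its speed limit or range.

### The arm

A 6-joint arm with a two-finger parallel gripper is mounted at the origin on a cart in front of the work surface, level with it; the furniture and walls round the work are solid. World frame = base frame: x ahead of the robot, y to its left, z up, the work surface at z = 0. Lengths are in m, angles in degrees, forces in N, time in s.
With the tool pointing down it reaches from about 0.25 to 0.725 m from the base axis. Payload 9.7 kg.
Tool frame: the origin (TCP) lies midway between the tips of the shut fingers; the grasp point (between the pads) lies 19 mm behind it (bot.hold_point_z is the distance from the TCP to the grasp point, in m); z points along the fingers, y is the line along which they close (so a half turn about z gives the same grasp; the last joint's range is limited). The gripper opens to 85 mm and grips with 20 to 120 N. Pads are 22 mm wide; open, the fingers measure 114 mm over their backs; the gripper's body (76 mm by 85 mm) begins 54 mm behind the grasp point. The pads swing forward as they close: fully open they stand 13 mm farther back than shut.
Start: joints at [63.999, 4.979, 10.078, 95.1, 0, 90], TCP at [0.241, 0.494, 0.231] pointing down, gripper open.
Joint ranges: [-179.16, 179.16], [-48.56, 103.87], [-65.8, 70.77], [-126.05, 130.52], [-82.76, 87.17], [-180, 180]. Speed limits (degrees/s): [127.2, 127.2, 147.25, 180, 180, 180].

### API

Orientations are given as [roll, pitch, yaw] about the fixed x, y, z axes, in that order (R = Rz(yaw) Ry(pitch) Rx(roll)).
In Python, from workcell import bot gives the robot as it stands.
- The arm moves only by the tool play_rows, never from a script. Its argument "steps" is a list that holds one entry, the list of rows, each a list of 4 numbers: the shift along the tool's x, y, z in m, then the turn about the tool's z in rad. In form: [[[tx, ty, tz, yaw], ...]]. A call has exactly 5 rows; each row shifts and turns the commanded pose from where the row before left it, along the tool's axes as they then stand; what a row does not reach is not made up. A row lasts 1/12 s, in which the tool goes at most 41.7 mm and 7.16 degrees, less where a joint would pass 70% of its speed; a pose out of reach is approached as far as the arm can. A call is refused whole if a number of a shift passes 0.0417 or a number of a turn 0.125, either way. A call with a gripper value outside its range is refused whole. "gripper" is the finger opening in m, from 0 to 0.0854, set as the call begins (left out, the last holds). The fingers move at their own pace and stop on an object; "squeeze" is the grip in N (left out, the last holds). Time passes only in rows, so rows that do not move let the fingers close, or fill a call up. It gives the time, the measured TCP pose, the force, the opening and the grip force at its end, in the units of the state.
- bot.get_obs(): the state, without advancing time (a new reading comes with each control period).
- bot.camera(name): name is "scene" or "side" or "wrist"; returns a dict with "img" (384x512x3 uint8, blue, green, red), "vfov" (degrees; the focal length in pixels is half the picture's height over the tangent of half this angle, whatever the lens; pixels are square), "cx", "cy" (the principal point, pixels), "xyz" and "attitude" of the camera in the world. Camera axes: x right, y down, z forward; pixel columns grow to the right and rows downward; lengths in m; the calibration is good to about 2 mm. A picture is of the moment at which its call begins. There is no depth.
- bot.job_done(): hands the job in; it is judged then, once.
The state is a dict: "time": time; "q": joint angles; "qd": joint speeds; "joint_efforts": joint torques, N m; "ee_pos": TCP position; "tcp_rot": TCP orientation; "wrist_force": force on the tool from outside, world axes, zero at the start; "torque": the same for the moment, N m; "opening": finger opening in m; "grasp_force": force on a finger pad.
Only numpy, scipy, OpenCV 4.12 (cv2) and the standard library are available. Lean on these libraries where they do the work, as an engineer would, in place of code of your own. Each camera call takes 0.05 s, during which the arm holds its last target. There are 200 camera calls.

## Working session

There is one attempt and no reset: what is moved stays moved. The work goes in short steps, Python scripts to look and compute and a tool call to move; the robot and the scene stay as the last step left them, time stands still between calls to the robot, and variables do not carry over. Pictures are saved under pics/ and viewed, at most 10 in all, crops included, and the job is handed in when it is done.

Besides the shell and the picture viewer there is one more tool, called after "Emit:" as a command line: name --argument value ..., lists and objects as JSON in quotes. play_rows: Moves the arm, as the interface text tells. Its arguments: {"type":"object","properties":{"steps":{"type":"array","items":{"type":"array","items":{"type":"array","items":{"type":"number"}}}},"gripper":{"type":"number"},"squeeze":{"type":"number"}},"required":["steps"]}

```bash
mkdir -p pics; ls; python3 - <<'E'
from workcell import bot
import cv2,numpy as np
o=bot.get_obs();print(o)
ims=[]
for n in ["scene","side"]:
    c=bot.camera(n);cv2.imwrite(f"pics/{n}0.png",c["img"]);print(n,{k:v for k,v in c.items() if k!="img"})
E
```

```text
pics
{'time': 0.0, 'q': array([6.39978428e+01, 5.01222767e+00, 1.00335955e+01, 9.51020524e+01,
       5.76520251e-04, 9.00012680e+01]), 'qd': array([-0.05007566, -0.04846402,  0.03422471,  0.07491505, -0.04779096,
        0.01841826]), 'joint_efforts': array([ 1.69086834e-04, -5.20383811e+01,  4.64811087e+01,  1.60628400e-02,
        2.37416725e-05, -1.77004642e-05]), 'ee_pos': array([0.24100972, 0.49410248, 0.23056459]), 'tcp_rot': array([-1.79919315e+02, -5.74734097e-04,  1.53996574e+02]), 'wrist_force': array([-0.95518527, -0.16943826,  0.456147  ]), 'torque': array([ 0.03289295,  0.03381163, -0.02298351]), 'grasp_force': 0.0, 'opening': 0.08526408758678843}
scene {'vfov': 47.53180511088212, 'cx': 259.8206219717754, 'cy': 192.1761826804076, 'xyz': array([ 0.13794538, -0.46409945,  0.78787773]), 'attitude': array([-1.35185014e+02, -6.86746649e-02, -3.83805069e+01])}
side {'vfov': 45.013721015392, 'cx': 261.8722200791989, 'cy': 193.49285039697284, 'xyz': array([ 0.2359053 , -0.40034403,  1.20101814]), 'attitude': array([-151.57344736,    0.73026641,  -38.92969803])}
```

View pics/scene0.png

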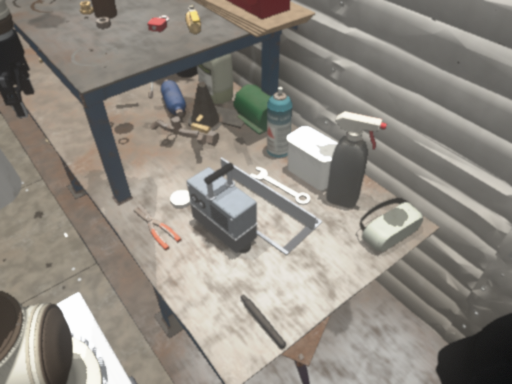

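View pics/side0.png

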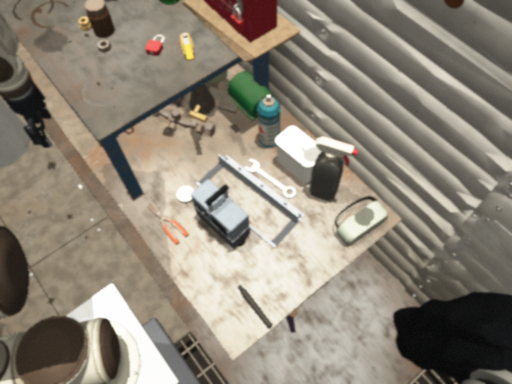

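```bash
cat > h.py <<'E'
from workcell import bot
import cv2,numpy as np
from scipy.spatial.transform import Rotation as R
def ray(c,u,v):
    f=192/np.tan(np.radians(c["vfov"]/2))
    return c["xyz"],R.from_euler('xyz',c["attitude"],degrees=True).apply([(u-c["cx"])/f,(v-c["cy"])/f,1])
def plane(c,u,v,z=0):
    p,d=ray(c,u,v);return p+d*(z-p[2])/d[2]
def proj(c,P):
    f=192/np.tan(np.radians(c["vfov"]/2))
    q=R.from_euler('xyz',c["attitude"],degrees=True).inv().apply(np.array(P)-c["xyz"])
    return np.array([c["cx"]+f*q[...,0]/q[...,2],c["cy"]+f*q[...,1]/q[...,2]]).T
def crop(c,u0,v0,w,h,k,name):
    cv2.imwrite(name,cv2.resize(c["img"][v0:v0+h,u0:u0+w],None,fx=k,fy=k,interpolation=cv2.INTER_CUBIC))
def tri(c1,p1,c2,p2):
    a,d=ray(c1,*p1);b,e=ray(c2,*p2)
    s=np.linalg.lstsq(np.c_[d,-e],b-a,rcond=None)[0]
    return (a+s[0]*d+b+s[1]*e)/2, np.linalg.norm(a+s[0]*d-b-s[1]*e)
E
python3 - <<'E'
from h import *
import numpy as np
a=cv2.imread("pics/scene0.png")[150:270,165:325]; b=cv2.imread("pics/side0.png")[140:260,165:325]
k=lambda i:cv2.resize(i,None,fx=5,fy=5,interpolation=cv2.INTER_CUBIC)
cv2.imwrite("pics/cs.png",k(a));cv2.imwrite("pics/cd.png",k(b))
E
```

```text
(no output)
```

View pics/cs.png

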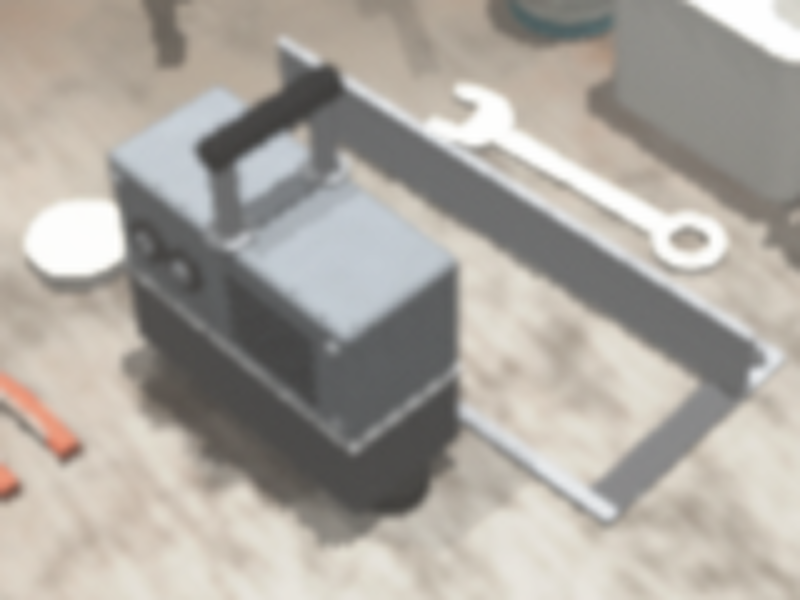

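View pics/cd.png

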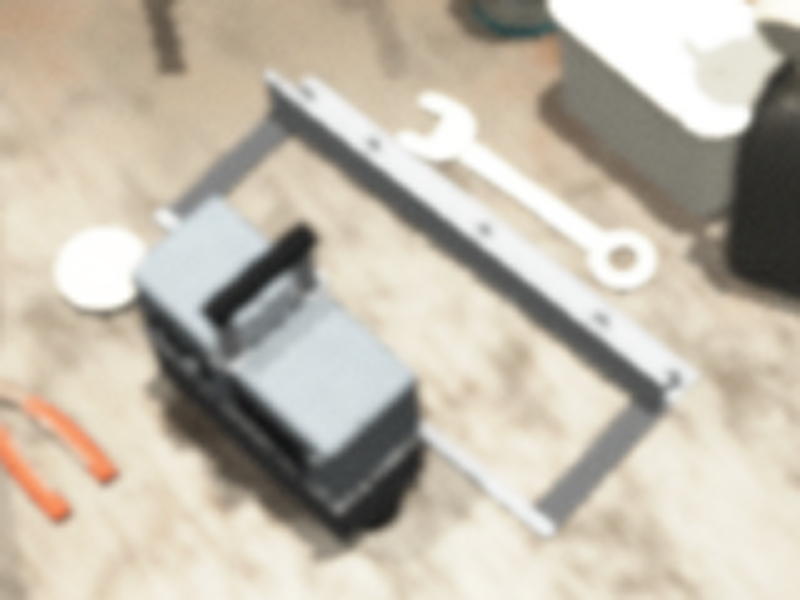

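```bash
python3 - <<'E'
from h import *
np.set_printoptions(precision=4,suppress=True)
S=bot.camera("scene");D=bot.camera("side")
s=lambda u,v:(165+(u+.5)/5-.5,150+(v+.5)/5-.5)
d=lambda u,v:(165+(u+.5)/5-.5,140+(v+.5)/5-.5)
cs=[(218,88),(112,158),(345,340),(458,265)];cd=[(213,198),(137,272),(320,465),(417,380)]
for nm,c,k,t in(("S",S,s,cs),("D",D,d,cd)):
    P=np.array([plane(c,*k(*p),.135) for p in t]);print(nm,P[:,:2].tolist(),P.mean(0))
    e=P[0]-P[3]+P[1]-P[2];print("yaw of y-axis-90",np.degrees(np.arctan2(e[1],e[0]))-90)
for p in zip(cs,cd):print(tri(S,s(*p[0]),D,d(*p[1])))
print("bar",tri(S,s(212,150),D,d(217,310)),tri(S,s(330,80),D,d(303,236)))
print("lip R",plane(S,*s(607,518),.006),plane(D,*d(547,528),.006),"lip L",plane(D,*d(165,215),.006))
print("rail bottom R",plane(S,*s(745,393)),plane(D,*d(662,408)),"L",plane(D,*d(275,118)))
print("rail top L",plane(S,*s(282,40),.045),plane(D,*d(268,75),.045))
E
```

```text
S [[0.49959065658600027, 0.17728321695590982], [0.4384376472140244, 0.1678715342151504], [0.45587265813809513, 0.020295658698658514], [0.5166418069445247, 0.02479321472252266]] [0.4776 0.0976 0.135 ]
yaw of y-axis-90 6.55616073846916
D [[0.5024393918410297, 0.18316314810730283], [0.44535549377531813, 0.17197884813532716], [0.45350774357270796, 0.02329073798733483], [0.5202683298620313, 0.029652432322008204]] [0.4804 0.102  0.135 ]
yaw of y-axis-90 4.91385395940992
(array([0.5058, 0.1894, 0.123 ]), np.float64(0.0010259632296636108))
(array([0.4467, 0.181 , 0.1203]), np.float64(0.00373354975449087))
(array([0.4552, 0.0226, 0.1337]), np.float64(0.0037117819569134846))
(array([0.5239, 0.0346, 0.1221]), np.float64(0.0005763739306221043))
bar (array([0.4557, 0.1084, 0.1739]), np.float64(0.0016484972967333845)) (array([0.5154, 0.1124, 0.1766]), np.float64(0.002635431863252897))
lip R [ 0.5481 -0.0414  0.006 ] [ 0.5543 -0.0352  0.006 ] lip L [0.5057 0.2624 0.006 ]
rail bottom R [ 0.6498 -0.0233  0.    ] [ 0.6536 -0.0184  0.    ] L [0.5987 0.279  0.    ]
rail top L [0.5964 0.2763 0.045 ] [0.5998 0.2805 0.045 ]
```

```bash
python3 - <<'E'
from h import *
np.set_printoptions(precision=3,suppress=True)
S=bot.camera("scene");D=bot.camera("side")
print("leg foot",plane(S,118,203),plane(D,130,197)); print("table corner tri",tri(S,(90,95),D,(104,138)))
print("bottle",plane(S,343,203),plane(D,322,197)); print("tape",plane(S,181,199),"pliers",plane(S,160,233))
print("proj tcp/base",proj(S,[bot.get_obs()["ee_pos"],[0,0,0]]),proj(D,[bot.get_obs()["ee_pos"],[0,0,0]]))
E
```

```text
leg foot [0.325 0.338 0.   ] [0.324 0.352 0.   ]
table corner tri (array([0.338, 0.334, 0.308]), np.float64(0.002352821728753598))
bottle [ 0.763 -0.009  0.   ] [ 0.761 -0.006  0.   ]
tape [ 0.455  0.253 -0.   ] pliers [0.359 0.188 0.   ]
proj tcp/base [[ 28.199 108.344]
 [ 30.3   398.828]] [[ 49.74  135.261]
 [ 91.067 368.798]]
```

Emit:
play_rows --steps '[[[0,0,-0.005,0],[0,0,-0.005,0],[0,0,-0.005,0.06],[0,0,-0.005,0.12],[0,0,0,0]]]' --gripper 0.085

```text
time: 0.72
ee_pos: [0.2413, 0.4947, 0.2529]
tcp_rot: [179.9, -0.0, 143.4]
wrist_force: [0.4, -1.7, 0.4]
opening: 0.0848
grasp_force: 0.0
```

```bash
python3 -c "
from h import *
o=bot.get_obs();print(o['q'],o['tcp_rot'],o['ee_pos'])"
```

```text
[6.39992168e+01 5.45991112e+00 1.30119905e+01 9.74404181e+01
 8.34221582e-04 1.00628869e+02] [ 1.79890408e+02 -2.14154319e-02  1.43370369e+02] [0.2412668  0.49466255 0.25286618]
```

```bash
python3 - <<'E'
from h import *
np.set_printoptions(precision=3,suppress=True)
S=bot.camera("scene");D=bot.camera("side")
for p in[(90,95),(10,20),(50,57),(240,40),(180,65)]:print(plane(S,*p,.308))
w=bot.camera("wrist");cv2.imwrite("pics/w.png",w["img"])
E
```

```text
[0.338 0.333 0.308]
[0.319 0.789 0.308]
[0.331 0.535 0.308]
[0.714 0.338 0.308]
[0.541 0.324 0.308]
```

View pics/w.png

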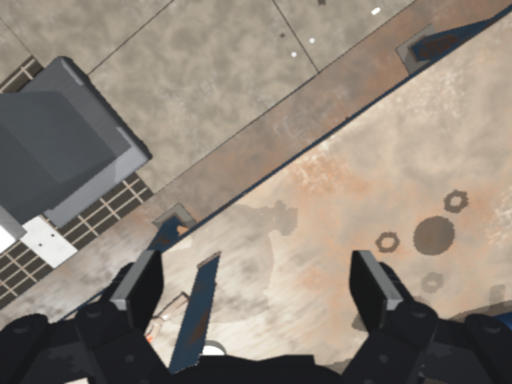

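Emit:
play_rows --steps '[[[-0.002,-0.022,0,0],[-0.002,-0.022,0,0],[-0.002,-0.022,0,0],[-0.001,-0.022,0,0],[-0.001,-0.022,0,0]]]'

```text
time: 1.28
ee_pos: [0.1818, 0.3999, 0.2509]
tcp_rot: [-180.0, 0.0, 143.9]
wrist_force: [0.3, -0.4, 0.2]
opening: 0.0853
grasp_force: 0.0
```

Emit:
play_rows --steps '[[[-0.012,-0.013,0,0],[-0.012,-0.013,0,0],[-0.012,-0.013,0,0],[-0.012,-0.013,0,0],[-0.012,-0.013,0,0]]]'

```text
time: 1.7
ee_pos: [0.1921, 0.3121, 0.2511]
tcp_rot: [-180.0, 0.0, 143.9]
wrist_force: [0.5, -1.1, 0.5]
opening: 0.0848
grasp_force: 0.0
```

Emit:
play_rows --steps '[[[-0.012,-0.013,0,0],[-0.012,-0.013,0,0],[-0.012,-0.013,0,0],[-0.012,-0.013,0,0],[-0.012,-0.013,0,0]]]'

```text
time: 2.12
ee_pos: [0.202, 0.2242, 0.2511]
tcp_rot: [-180.0, 0.0, 143.9]
wrist_force: [0.6, 0.0, 0.8]
opening: 0.0852
grasp_force: 0.0
```

Emit:
play_rows --steps '[[[-0.02,0.004,0,0],[-0.02,0.004,0,0],[-0.02,0.004,0,0],[-0.02,0.004,0,0],[-0.02,0.004,0,0]]]'

```text
time: 2.53
ee_pos: [0.2953, 0.1813, 0.2512]
tcp_rot: [180.0, 0.0, 143.9]
wrist_force: [0.2, -0.3, -0.5]
opening: 0.0852
grasp_force: 0.0
```

Emit:
play_rows --steps '[[[-0.02,0.004,0,0],[-0.02,0.004,0,0],[-0.02,0.004,0,0],[-0.02,0.005,0,0],[-0.02,0.005,0,0]]]'

```text
time: 2.95
ee_pos: [0.389, 0.1399, 0.2511]
tcp_rot: [-180.0, -0.0, 143.9]
wrist_force: [-0.2, 0.6, 0.2]
opening: 0.0853
grasp_force: 0.0
```

Emit:
play_rows --steps '[[[-0.02,0.005,0,0],[-0.02,0.004,0,0],[-0.02,0.004,0,0],[-0.02,0.004,0,-0.12],[-0.018,0.004,0,-0.12]]]'

```text
time: 3.37
ee_pos: [0.4812, 0.1006, 0.251]
tcp_rot: [-180.0, -0.0, 157.9]
wrist_force: [-0.2, 0.7, 0.4]
opening: 0.0851
grasp_force: 0.0
```

Emit:
play_rows --steps '[[[0,0,0,-0.12],[0,0,0,-0.12],[0,0,0,-0.12],[0,0,0,-0.12],[0,0,0,0]]]'

```text
time: 3.78
ee_pos: [0.4802, 0.1014, 0.251]
tcp_rot: [-180.0, -0.0, -174.6]
wrist_force: [-0.7, 0.1, -0.1]
opening: 0.0852
grasp_force: 0.0
```

```bash
python3 - <<'E'
from h import *
w=bot.camera("wrist");cv2.imwrite("pics/w2.png",w["img"]);print(w["xyz"],w["attitude"],w["vfov"],bot.get_obs()["q"])
E
```

```text
[0.3995215  0.09230889 0.393994  ] [1.61827579e+02 2.53492546e-02 9.54108538e+01] 60.97721880985304 [ 1.19289971e+01 -2.62084108e+00  4.56297134e+00  9.72046258e+01
  2.53686235e-04  6.97841282e+00]
```

View pics/w2.png

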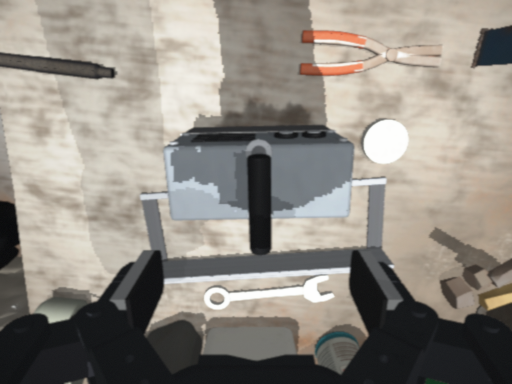

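```bash
python3 - <<'E'
from h import *
np.set_printoptions(precision=4,suppress=True)
w=bot.camera("wrist");g=w["img"]
def yw(a,b):e=b-a;return np.degrees(np.arctan2(-e[0],e[1]))
P=[plane(w,*p,.135) for p in[(352,215),(355,143),(164,147),(171,219)]]
print(P,"c",np.mean(P,0),yw(P[3],P[0]),yw(P[2],P[1]))
b=[plane(w,*p,.192) for p in[(259,155),(261,250)]];print("bar",b,np.mean(b,0))
l,r=plane(w,386,181,.006),plane(w,142,197,.006);print("lip",l,r,(l+r)/2,yw(r,l),np.linalg.norm(l-r))
l,r=plane(w,386,262,.045),plane(w,163,277,.045);print("rail",l,r,(l+r)/2,yw(r,l))
cv2.imwrite("pics/w2c.png",cv2.resize(g[120:290,130:400],None,fx=2.9,fy=2.9,interpolation=cv2.INTER_CUBIC))
E
```

```text
[array([0.5009, 0.1844, 0.135 ]), array([0.4392, 0.1757, 0.135 ]), array([0.4556, 0.0236, 0.135 ]), array([0.5181, 0.0295, 0.135 ])] c [0.4785 0.1033 0.135 ] 6.33756843532246 6.169372944100752
bar [array([0.4432, 0.0986, 0.192 ]), array([0.5101, 0.1059, 0.192 ])] [0.4766 0.1023 0.192 ]
lip [0.5026 0.2639 0.006 ] [ 0.5501 -0.0387  0.006 ] [0.5263 0.1126 0.006 ] 8.91530598982916 0.3063383896290947
rail [0.5937 0.2684 0.045 ] [ 0.6383 -0.002   0.045 ] [0.616  0.1332 0.045 ] 9.384471188579123
```

View pics/w2c.png

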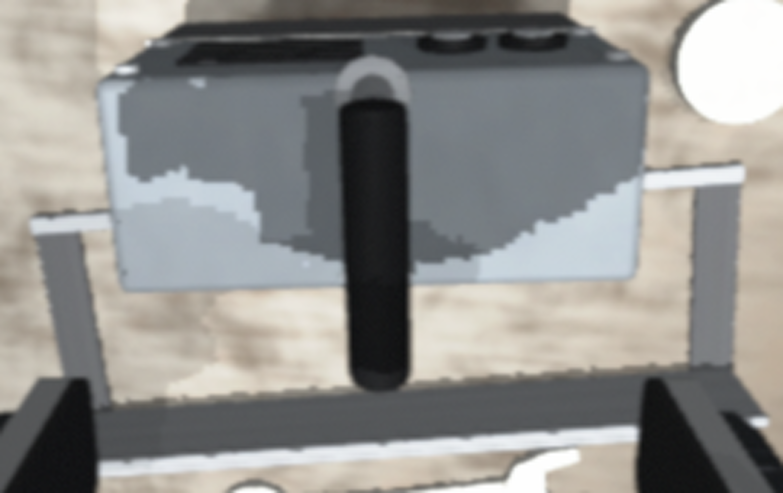

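Emit:
play_rows --steps '[[[0.002,0.001,0.017,-0.016],[0,0,0.017,0],[0,0,0.017,0],[0,0,0.017,0],[0,0,0.018,0]]]'

```text
time: 4.3
ee_pos: [0.4782, 0.1024, 0.1646]
tcp_rot: [180.0, 0.0, -174.3]
wrist_force: [-0.1, -0.1, -0.5]
opening: 0.0844
grasp_force: 0.0
```

Emit:
play_rows --steps '[[[0,0,0,0],[0,0,0,0],[0,0,0,0],[0,0,0,0],[0,0,0,0]]]' --gripper 0.0 --squeeze 25

```text
time: 4.72
ee_pos: [0.4788, 0.1024, 0.1665]
tcp_rot: [180.0, 0.1, -174.2]
wrist_force: [-0.0, 0.5, -0.1]
opening: 0.0251
grasp_force: 0.0
```

Emit:
play_rows --steps '[[[0,0,0,0],[0,0,0,0],[0,0,0,0],[0,0,0,0],[0,0,0,0]]]'

```text
time: 5.13
ee_pos: [0.4786, 0.1029, 0.1661]
tcp_rot: [179.9, 0.1, -174.1]
wrist_force: [0.0, 5.3, 4.6]
opening: 0.0152
grasp_force: 25.5
```

Emit:
play_rows --steps '[[[0,0.0023,-0.0009,0],[0,0.0023,-0.0009,0],[0,0.0023,-0.0009,0],[0,0.0023,-0.0009,0],[0,0.0023,-0.0009,0]]]'

```text
time: 5.55
ee_pos: [0.4763, 0.1141, 0.1686]
tcp_rot: [180.0, -0.2, -174.1]
wrist_force: [-0.9, -0.3, -8.9]
opening: 0.0148
grasp_force: 24.5
```

Emit:
play_rows --steps '[[[0,0.0023,-0.0008,0],[0,0.0023,-0.0008,0],[0,0.0023,-0.0008,0],[0,0.0023,-0.0008,0],[0,0.0023,-0.0008,0]]]'

```text
time: 5.97
ee_pos: [0.4758, 0.1255, 0.1738]
tcp_rot: [180.0, -0.0, -174.1]
wrist_force: [-0.4, -0.2, -8.1]
opening: 0.015
grasp_force: 24.5
```

```bash
python3 - <<'E'
from h import *
S=bot.camera("scene");o=bot.get_obs();print(o["wrist_force"],o["torque"],o["ee_pos"])
crop(S,150,140,160,120,5,"pics/r1.png")
E
```

```text
[-0.0855179   0.73673666 -8.89349474] [ 0.15930775  0.0156358  -0.02027324] [0.4758714  0.12579476 0.17399883]
```

View pics/r1.png

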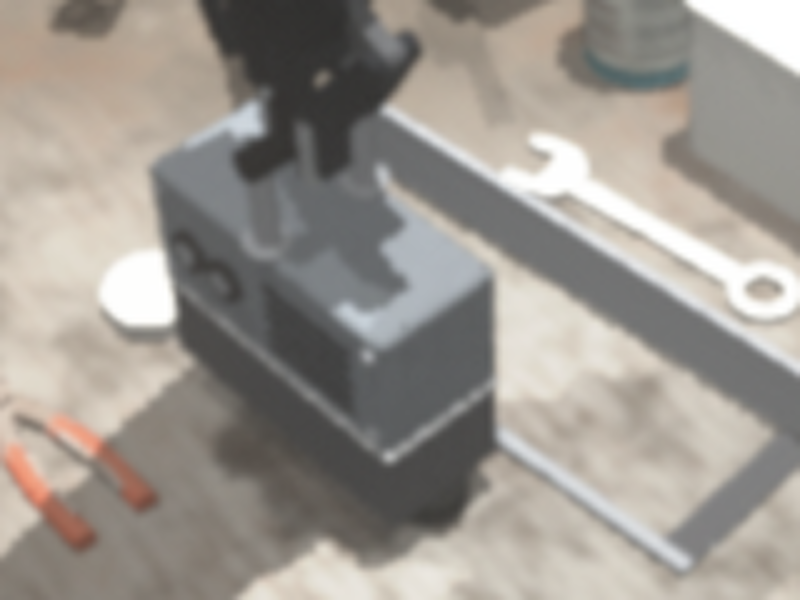

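```bash
cat > pose.py <<'E'
from h import *
from scipy.optimize import least_squares
C=np.array([[-33,78,135],[-33,-78,135],[33,-78,135],[33,78,135]])/1000
def fit(c,px,idx,x0,bias=np.zeros(2)):
    # px: measured corner pixels; fit x,y,z(of origin),roll,yaw
    M=C[idx]
    def f(p):
        r=R.from_euler('xyz',[p[3],0,p[4]]);return (proj(c,r.apply(M)+p[:3])+bias-px).ravel()
    s=least_squares(f,x0,x_scale=[.01,.01,.01,.1,.1]);return s.x,s.fun
E
python3 - <<'E'
from pose import *
np.set_printoptions(precision=4,suppress=True)
S=bot.camera("scene")
s=lambda a,u,v:np.array([a[0]+(u+.5)/5-.5,a[1]+(v+.5)/5-.5])
old=np.array([s((165,150),*p) for p in[(112,158),(345,340),(458,265),(218,88)]])
new=np.array([s((150,140),*p) for p in[(152,170),(367,355),(493,275)]])
x0=[.4785,.1025,0,0,np.radians(6.3)]
T=R.from_euler('z',x0[4]).apply(C)+x0[:3]
b=(old-proj(S,T)); print("bias",b)
x,r=fit(S,new-b[:3],[0,1,2],x0);print(x[:3],np.degrees(x[3:]),r)
rr=R.from_euler('xyz',[x[3],0,x[4]])
print("feet L,R",rr.apply([[0,.065,0],[0,-.065,0]])+x[:3])
# bar expected
print("bar",rr.apply([0,0,.184])+x[:3])
E
```

```text
bias [[ 2.5878  1.8753]
 [ 0.9662 -0.0654]
 [-0.0933  1.746 ]
 [ 0.4018  2.0673]]
[0.4615 0.0943 0.0331] [-3.1993  2.9178] [-0.2569  0.0552  0.0806 -0.8245  0.1572  0.8032]
feet L,R [[0.4582 0.1591 0.0294]
 [0.4648 0.0295 0.0367]]
bar [0.461  0.1045 0.2168]
```

```bash
python3 - <<'E'
from pose import *
S=bot.camera("scene");D=bot.camera("side");w=bot.camera("wrist")
bar=bot.get_obs()["ee_pos"]+[0,0,.019]
new=np.array([(150+(u+.5)/5-.5,140+(v+.5)/5-.5) for u,v in[(152,170),(367,355),(493,275)]])
for roll in(0,-2,-4,-6,-8):
    rr=R.from_euler('xyz',[roll,0,6.3],degrees=True)
    Q=rr.apply(C[:3]-[0,0,.184])+bar
    e=new-proj(S,Q);print(roll,e.round(1).tolist(),"lip err spread",np.round((e-e.mean(0)).std(),2),"feet z",(rr.apply([[0,.065,-.184],[0,-.065,-.184]])+bar)[:,2].round(4))
cv2.imwrite("pics/w3.png",cv2.resize(w["img"][60:340,100:440],None,fx=2.2,fy=2.2))
crop(D,150,130,160,120,5,"pics/d3.png")
E
```

```text
0 [[2.6, 2.3], [-1.8, 1.9], [-0.4, 2.3]] lip err spread 1.28 feet z [0.0088 0.0088]
-2 [[1.9, 1.0], [-2.2, 2.4], [-0.9, 2.8]] lip err spread 1.34 feet z [0.0066 0.0112]
-4 [[1.2, -0.3], [-2.7, 2.9], [-1.4, 3.4]] lip err spread 1.63 feet z [0.0047 0.0138]
-6 [[0.5, -1.6], [-3.1, 3.5], [-1.9, 4.0]] lip err spread 2.08 feet z [0.003  0.0166]
-8 [[-0.2, -2.9], [-3.5, 4.2], [-2.3, 4.7]] lip err spread 2.62 feet z [0.0015 0.0196]
```

View pics/w3.png

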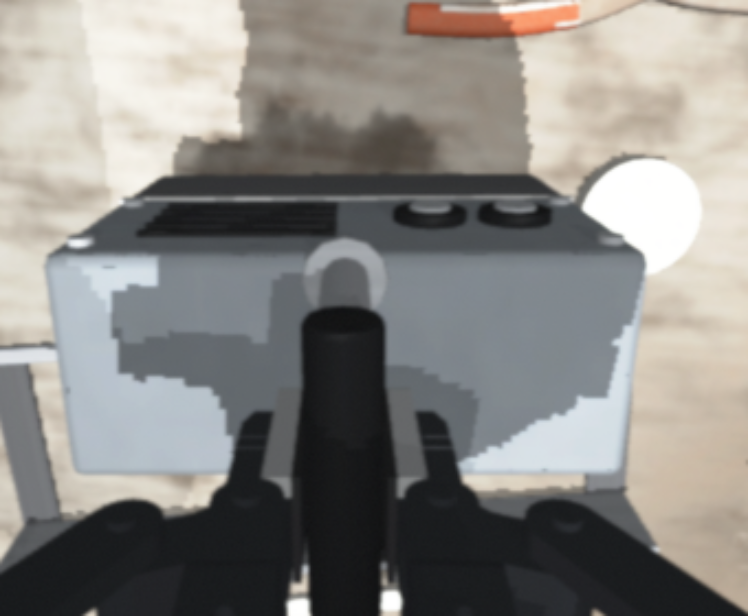

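Emit:
play_rows --steps '[[[0,0,0.0025,0],[0,0,0.0025,0],[0,0,0.002,0],[0,0,0.0005,0],[0,0,0,0]]]'

```text
time: 6.63
ee_pos: [0.476, 0.1253, 0.1665]
tcp_rot: [180.0, 0.0, -174.1]
wrist_force: [-0.4, 1.4, -6.2]
opening: 0.0149
grasp_force: 24.8
```

```bash
python3 - <<'E'
from h import *
o=bot.get_obs();print(o["wrist_force"],o["torque"],o["ee_pos"])
E
```

```text
[-0.41387659  1.4212809  -6.18581898] [ 0.19495166  0.13189884 -0.04441466] [0.47595698 0.12528874 0.16645906]
```

Emit:
play_rows --steps '[[[0,-0.004,0,0],[0,-0.004,0,0],[0,-0.004,0,0],[0,-0.004,0,0],[0,-0.005,0,0]]]'

```text
time: 7.05
ee_pos: [0.4806, 0.1068, 0.1721]
tcp_rot: [179.7, 0.6, -174.1]
wrist_force: [-0.8, 10.6, 25.0]
opening: 0.0149
grasp_force: 27.8
```

Emit:
play_rows --steps '[[[0,0,0.0005,0],[0,0,0.0005,0],[0,0,0.0005,0],[0,0,0,0],[0,0,0,0]]]' --squeeze 20

```text
time: 7.47
ee_pos: [0.4811, 0.1071, 0.1718]
tcp_rot: [179.6, 0.8, -174.1]
wrist_force: [-3.2, 14.3, 32.9]
opening: 0.015
grasp_force: 28.9
```

Emit:
play_rows --steps '[[[0,0.004,0,0],[0,0.004,0,0],[0,0.004,0,0],[0,0.004,0,0],[0,0.003,0,0]]]'

```text
time: 7.88
ee_pos: [0.4765, 0.1236, 0.1657]
tcp_rot: [180.0, 0.1, -174.1]
wrist_force: [-0.2, 2.3, -1.8]
opening: 0.0151
grasp_force: 25.9
```

Emit:
play_rows --steps '[[[0,0.001,0,0],[0,0,0,0],[0,0,0,0],[0,0,0,0],[0,0,0,0]]]'

```text
time: 8.3
ee_pos: [0.4762, 0.1243, 0.1652]
tcp_rot: [180.0, 0.0, -174.1]
wrist_force: [-0.5, 4.6, 5.4]
opening: 0.0154
grasp_force: 26.6
```

```bash
python3 - <<'E'
from h import *
np.set_printoptions(precision=4,suppress=True)
w=bot.camera("wrist");print(bot.get_obs()["tcp_rot"],bot.get_obs()["torque"],w["xyz"],w["attitude"])
cv2.imwrite("pics/w4.png",cv2.resize(w["img"][60:340,50:440],None,fx=2,fy=2))
E
```

```text
[ 179.9642    0.0433 -174.1472] [0.8355 0.0723 0.0563] [0.3954 0.1145 0.3081] [161.7554  -0.0135  95.859 ]
```

View pics/w4.png

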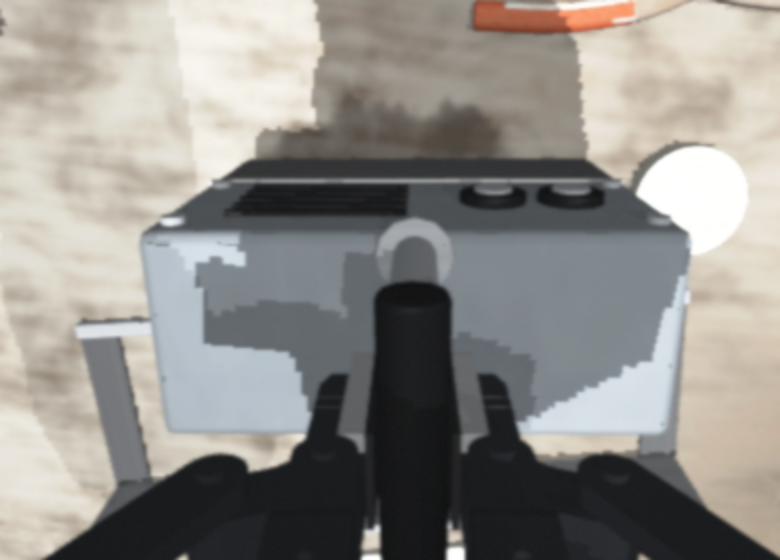

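Emit:
play_rows --steps '[[[0,0.0024,0,0],[0,0.0024,-0.0004,0],[0,0.0024,-0.0007,0],[0,0.0024,-0.0008,0],[0,0.0024,-0.0008,0]]]'

```text
time: 8.77
ee_pos: [0.4751, 0.1347, 0.1678]
tcp_rot: [-179.8, 0.0, -174.2]
wrist_force: [1.2, -7.6, 6.9]
opening: 0.015
grasp_force: 26.5
```

Emit:
play_rows --steps '[[[0,0.0024,-0.0008,0],[0,0.0024,-0.0008,0],[0,0.0024,-0.0008,0],[0,0.0024,-0.0008,0],[0,0.0024,-0.0008,0]]]'

```text
time: 9.18
ee_pos: [0.4739, 0.1468, 0.172]
tcp_rot: [-179.8, 0.1, -174.2]
wrist_force: [0.8, -8.4, 7.9]
opening: 0.0153
grasp_force: 26.6
```

```bash
python3 - <<'E'
from h import *
np.set_printoptions(precision=4,suppress=True)
o=bot.get_obs();print(o["wrist_force"],o["torque"],o["ee_pos"])
w=bot.camera("wrist")
# tape centroid & case top edges by numbers: bright-edge rows of case front top edge at several columns
g=cv2.cvtColor(w["img"],cv2.COLOR_BGR2GRAY)
old=cv2.imread("pics/w4.png",0)
cur=cv2.resize(g[60:340,50:440],None,fx=2,fy=2); cv2.imwrite("pics/w5.png",cur)
# track features from w4 to now (case front face + background)
p=cv2.goodFeaturesToTrack(old,60,.02,12)
q,st,e=cv2.calcOpticalFlowPyrLK(old,cur,p,None,winSize=(41,41),maxLevel=4)
for a,b,s,k in zip(p[:,0],q[:,0],st[:,0],e[:,0]):
    if s and a[1]<440 and k<15:print(a,(b-a).round(1))
E
```

```text
[ 0.8024 -8.3854  7.9163] [-1.6238 -0.1716 -0.0219] [0.4739 0.1468 0.172 ]
[668. 217.] [-35.   -5.6]
[ 79. 323.] [-34.3  -5.6]
[519. 423.] [-3.2 -7.7]
[302. 435.] [-0.3  0.7]
[636. 194.] [-47.5 -10.1]
[119. 338.] [-34.9  -5.5]
[201. 289.] [-3.9 25.9]
[507.   6.] [-52.9   0.8]
[714. 145.] [-53.   -2.5]
[236. 245.] [-2.5  4.9]
[686. 233.] [-32.6  -5.2]
[624. 367.] [  5.3 -22.2]
[552. 185.] [-32.4  -3.3]
[132. 319.] [-35.3  -5.4]
[716.   1.] [-57.3  -0.3]
[539. 416.] [-3.  -8.5]
[651. 360.] [ -7.  -18.5]
[204. 342.] [-3.2 10.1]
[167. 244.] [-33.5   6.8]
[145. 234.] [-33.4   6.2]
[586. 190.] [-35.6  -3.5]
[521. 438.] [-2.9 -5. ]
[196. 263.] [-3.9 12.3]
[597. 386.] [-10.3 -12. ]
[553. 406.] [-6.  -7.2]
[680. 277.] [-26.   16.6]
[508. 190.] [-30.9  -2. ]
[243. 264.] [-1.8  5.1]
[224. 262.] [-0.2  7.6]
```

Emit:
play_rows --steps '[[[-0.0018,0,0,-0.03],[-0.0018,0,0,-0.03],[-0.0018,0,0,-0.03],[-0.0018,0.0001,0,-0.03],[-0.0018,0,0,-0.03]]]'

```text
time: 9.65
ee_pos: [0.4828, 0.1485, 0.1716]
tcp_rot: [-179.8, 0.0, -165.5]
wrist_force: [1.0, -5.4, 3.2]
opening: 0.0151
grasp_force: 26.3
```

Emit:
play_rows --steps '[[[-0.0018,0,0,-0.03],[-0.0018,0,0,-0.03],[-0.0018,0,0,-0.03],[-0.0018,0.0001,0,-0.03],[-0.0018,0,0,-0.03]]]'

```text
time: 10.07
ee_pos: [0.4913, 0.1515, 0.1713]
tcp_rot: [-179.9, -0.0, -156.9]
wrist_force: [2.1, -4.2, 0.5]
opening: 0.0151
grasp_force: 26.1
```

```bash
cat > flow.py <<'E'
from h import *
import sys
np.set_printoptions(precision=4,suppress=True)
# case features tracked in the wrist view from the saved previous crop
def run(prev,new,region=(100,700,150,260)):
    o=bot.get_obs();print(o["wrist_force"],o["ee_pos"],o["tcp_rot"])
    g=cv2.cvtColor(bot.camera("wrist")["img"],cv2.COLOR_BGR2GRAY)
    cur=cv2.resize(g[60:340,50:440],None,fx=2,fy=2);cv2.imwrite(new,cur)
    old=cv2.imread(prev,0);m=np.zeros_like(old);a,b,c,d=region;m[c:d,a:b]=255
    p=cv2.goodFeaturesToTrack(old,25,.02,15,mask=m)
    q,st,e=cv2.calcOpticalFlowPyrLK(old,cur,p,None,winSize=(31,31),maxLevel=4)
    for x,y,s,k in zip(p[:,0],q[:,0],st[:,0],e[:,0]):
        if s and k<12:print(x,(y-x).round(1),end="; ")
run(sys.argv[1],sys.argv[2])
E
python3 flow.py pics/w5.png pics/w6.png
```

```text
[ 2.1465 -4.2057  0.4686] [0.4913 0.1515 0.1713] [-179.8686   -0.0258 -156.9344]
[634. 211.] [3.4 1.5]; [219. 158.] [6.9 0.4]; [551. 177.] [3.6 1.5]; [144. 227.] [ 3.9 -0.5]; [445. 183.] [3.6 1.3]; [479. 188.] [3.2 1.1]; [114. 239.] [ 3.5 -1. ]; [654. 227.] [3.1 1.4]; [517. 183.] [3.5 1.4]; [619. 209.] [3.6 1.5]; [192. 184.] [3.  0.3]; [236. 239.] [33.4 -1.1]; [333. 181.] [32.5  0.3]; [375. 185.] [3.1 0.4]; [152. 250.] [37.6 -1. ]; [358. 236.] [ 2.7 -0.2]; [351. 180.] [28.4  0.5]; [216. 188.] [3.7 0.3];
```

Emit:
play_rows --steps '[[[-0.0018,0.0002,0,-0.03],[-0.0018,0.0002,0,-0.03],[-0.0018,0.0002,0,-0.03],[-0.0018,0.0002,0,-0.03],[-0.0018,0.0002,0,-0.03]]]'

```text
time: 10.53
ee_pos: [0.4989, 0.1567, 0.1713]
tcp_rot: [-179.9, -0.0, -148.4]
wrist_force: [3.1, -2.9, 1.4]
opening: 0.0151
grasp_force: 26.1
```

Emit:
play_rows --steps '[[[-0.0018,0.0001,0,-0.03],[-0.0018,0.0001,0,-0.03],[-0.0018,0.0001,0,-0.03],[-0.0018,0.0001,0,-0.03],[-0.0018,0.0001,0,-0.03]]]'

```text
time: 10.95
ee_pos: [0.5059, 0.1624, 0.171]
tcp_rot: [-179.9, -0.1, -139.8]
wrist_force: [2.9, -1.9, -1.4]
opening: 0.0152
grasp_force: 25.9
```

```bash
python3 flow.py pics/w6.png pics/w7.png
```

```text
[ 2.9392 -1.9311 -1.4068] [0.5059 0.1624 0.171 ] [-179.9386   -0.0553 -139.7708]
[176. 187.] [2.9 0.8]; [557. 188.] [1.2 1.1]; [148. 227.] [ 1.2 -0.1]; [482. 190.] [0.7 1.1]; [447. 185.] [1.  0.9]; [522. 183.] [1.5 1.4]; [570. 175.] [1.3 1.4]; [657. 227.] [0.7 1. ]; [264. 182.] [30.1  0.5]; [605. 150.] [16.7 31.7]; [294. 182.] [0.5 0.8]; [378. 185.] [1.6 1.4]; [401. 181.] [-1.2  1.4];
```

Emit:
play_rows --steps '[[[0,-0.0022,0.0007,0],[0,-0.0022,0.0008,0],[0,-0.0022,0.0008,0],[0,-0.0022,0.0008,0],[0,-0.0022,0.0008,0]]]'

```text
time: 11.42
ee_pos: [0.5126, 0.1544, 0.1673]
tcp_rot: [180.0, -0.0, -139.8]
wrist_force: [1.0, -1.5, -2.5]
opening: 0.0153
grasp_force: 25.7
```

Emit:
play_rows --steps '[[[0,-0.0022,0.0009,0],[0,-0.0022,0.0009,0],[0,-0.0022,0.0008,0],[0,-0.0022,0.0005,0],[0,-0.0012,0.0002,0]]]'

```text
time: 11.83
ee_pos: [0.5188, 0.1482, 0.1658]
tcp_rot: [179.8, 0.1, -139.7]
wrist_force: [-4.5, 4.4, 6.9]
opening: 0.015
grasp_force: 26.4
```

```bash
python3 flow.py pics/w7.png pics/w8.png; echo; python3 flow.py pics/w4.png pics/w8.png
```

```text
[-4.4644  4.4427  6.918 ] [0.5188 0.1482 0.1658] [ 179.841     0.1469 -139.7112]
[133. 225.] [30.8 -7. ]; [289. 257.] [-2.7 -6. ]; [225. 159.] [30.7 -3.1]; [576. 183.] [34.8  1.5]; [482. 190.] [27.3 -0.2]; [148. 227.] [30.2 -6.9]; [449. 185.] [26.1 -0.5]; [522. 185.] [27.8  0.5]; [558. 190.] [30.4  1.1]; [658. 229.] [29.2  3.9]; [115. 239.] [29.4 -7.4]; [278. 160.] [32.4 -4. ]; [291. 238.] [-3.4 -4.4]; [379. 187.] [26.5 -2.1]; [377. 230.] [16.7 -0.7]; [202. 215.] [28.  -5.1]; [222. 189.] [30.8 -5. ]; [538. 190.] [28.2  1.1]; [383. 215.] [21.4 -2.2]; 
[-5.9681  6.8106  7.4996] [0.5189 0.1481 0.1658] [ 179.8662    0.1439 -139.7126]
[668. 217.] [-0.1  0.6]; [179. 220.] [ 0.3 -1.2]; [686. 233.] [1.2 1.6]; [552. 185.] [0.5 0.2]; [586. 190.] [1.3 0.2]; [508. 190.] [1. 0.]; [475. 185.] [0.6 0. ]; [408. 185.] [ 0.6 -0.4]; [459. 180.] [ 0.8 -0. ]; [342. 180.] [54.9 -0.3]; [325. 180.] [34.  -0.6]; [255. 180.] [ 1.4 -1.1];
```

Emit:
play_rows --steps '[[[0,0.0005,-0.0004,0],[0,0.0005,-0.0004,0],[0,0,-0.0004,0],[0,0,-0.0004,0],[0,0,0,0]]]'

```text
time: 12.35
ee_pos: [0.5183, 0.1479, 0.1657]
tcp_rot: [180.0, -0.0, -139.8]
wrist_force: [-2.5, 3.1, -0.7]
opening: 0.0153
grasp_force: 25.9
```

Emit:
play_rows --steps '[[[0,0.0005,-0.0004,0],[0,0.0003,-0.0004,0],[0,0,-0.0004,0],[0,0,0,0],[0,0,0,0]]]'

```text
time: 12.77
ee_pos: [0.5179, 0.1481, 0.1666]
tcp_rot: [180.0, -0.0, -139.8]
wrist_force: [-0.6, 0.3, -9.3]
opening: 0.015
grasp_force: 25.2
```

Emit:
play_rows --steps '[[[0.0009,-0.0015,0.0002,0],[0.0009,-0.0015,0,0],[0.0009,-0.0015,0,0],[0.0009,-0.0015,0,0],[0.0009,-0.0015,0,0]]]'

```text
time: 13.18
ee_pos: [0.5195, 0.1394, 0.1669]
tcp_rot: [-180.0, -0.0, -139.8]
wrist_force: [-0.3, 0.3, -9.4]
opening: 0.0153
grasp_force: 25.2
```

```bash
python3 flow.py pics/w8.png pics/w9.png
```

```text
[-0.3397  0.3103 -9.3586] [0.5195 0.1394 0.1669] [-179.9973   -0.0004 -139.7719]
[212. 182.] [-5.1  0.7]; [164. 219.] [-3.5  0.5]; [687. 202.] [14.6 11.1]; [179. 219.] [-4.5  0.4]; [589. 190.] [-4.7 -0.3]; [509. 190.] [-4.4 -0.2]; [287. 251.] [3.3 1.2]; [476. 185.] [-3.6 -0.1]; [175. 242.] [1.6 0.6]; [552. 185.] [-3.8 -0.4]; [630. 164.] [0.3 8.3]; [310. 156.] [-0.8  0.4]; [145. 231.] [0.5 0.5]; [608. 177.] [-5.7 -0.5]; [688. 234.] [-4.4 -1. ]; [254. 156.] [-4.6 -0.2]; [116. 259.] [-5.4 -2.2]; [409. 185.] [-3.9  0. ]; [288. 233.] [3.3 0.8]; [230. 242.] [2.6 0.7]; [496. 180.] [-4.8 -0.2]; [231. 206.] [-3.8  0. ];
```

Emit:
play_rows --steps '[[[0.0009,-0.0015,0.0001,0],[0.0009,-0.0015,0,0],[0.0009,-0.0015,0,0],[0.0009,-0.0015,0,0],[0.0009,-0.0015,0,0]]]'

```text
time: 13.65
ee_pos: [0.5209, 0.1309, 0.1668]
tcp_rot: [180.0, 0.0, -139.8]
wrist_force: [-0.4, 0.6, -8.5]
opening: 0.0151
grasp_force: 25.2
```

Emit:
play_rows --steps '[[[0,0,0.0008,0],[0,0,0.0008,0],[0,0,0.0008,0],[0,0,0,0],[0,0,0,0]]]'

```text
time: 14.07
ee_pos: [0.5211, 0.131, 0.1649]
tcp_rot: [-180.0, 0.1, -139.8]
wrist_force: [0.8, -3.2, -3.9]
opening: 0.0151
grasp_force: 25.7
```

```bash
python3 flow.py pics/w8.png pics/w9.png
```

```text
[ 0.8327 -3.1945 -3.9408] [0.5211 0.131  0.1649] [-179.9557    0.0511 -139.7705]
[212. 182.] [-4.6  0. ]; [687. 202.] [30.4 20.3]; [179. 219.] [-5.   0.2]; [589. 190.] [-4.3 -1.3]; [509. 190.] [-3.6 -1.1]; [287. 251.] [3.5 3.7]; [476. 185.] [-3.5 -1.1]; [175. 242.] [-1.1  0.5]; [552. 185.] [-3.8 -1.3]; [310. 156.] [ 9.3 -1.9]; [145. 231.] [-0.3  0.6]; [608. 177.] [-5.4 -1.3]; [254. 156.] [-5.8 -0.9]; [116. 259.] [-12.2  -5.2]; [409. 185.] [-3.8 -1. ]; [288. 233.] [1.4 0.5]; [230. 242.] [-1.   0.6]; [496. 180.] [-3.7 -1.1]; [231. 206.] [-4.5  0. ];
```

Emit:
play_rows --steps '[[[0,-0.0024,0.0004,0],[0,-0.0024,0,0],[0,-0.0024,-0.0004,0],[0,-0.0024,-0.0006,0],[0,-0.0024,-0.0007,0]]]'

```text
time: 14.53
ee_pos: [0.5286, 0.1235, 0.1684]
tcp_rot: [179.9, 0.3, -139.7]
wrist_force: [-6.0, 6.7, 12.7]
opening: 0.0148
grasp_force: 27.3
```

Emit:
play_rows --steps '[[[0,-0.0024,-0.0008,0],[0,-0.0024,-0.0008,0],[0,-0.0024,-0.0008,0],[0,-0.0024,-0.0008,0],[0,-0.0024,-0.0008,0]]]'

```text
time: 14.95
ee_pos: [0.5364, 0.1141, 0.172]
tcp_rot: [179.9, 0.2, -139.7]
wrist_force: [-4.5, 6.0, 10.3]
opening: 0.0148
grasp_force: 27.3
```

```bash
python3 flow.py pics/w9.png pics/w10.png
```

```text
[-4.5331  6.0499 10.278 ] [0.5364 0.1141 0.172 ] [ 179.9221    0.228  -139.6983]
[207. 182.] [40.7 -5.8]; [159. 219.] [34.8 -7.8]; [291. 254.] [ 0.5 -6. ]; [174. 220.] [35.  -7.5]; [226. 242.] [21.  -6.3]; [142. 232.] [34.2 -8.2]; [505. 189.] [33.8  1.7]; [222. 177.] [43.4 -4.8]; [585. 188.] [38.3  3.7]; [547. 185.] [34.8  2.7]; [295. 234.] [ 0.5 -4.7]; [471. 184.] [31.7  0.8]; [109. 255.] [ 23.9 -21.7]; [291. 150.] [49.9 -4.6]; [652. 220.] [41.  8.]; [404. 185.] [33.2 -1.1]; [274. 242.] [ 0.2 -5.1]; [164. 242.] [36.6 -8. ]; [390. 227.] [19.8 -0.1];
```

Emit:
play_rows --steps '[[[-0.0018,-0.0001,0,0.03],[-0.0018,-0.0001,0,0.03],[-0.0018,-0.0002,0,0.03],[-0.0018,-0.0001,0,0.03],[-0.0018,-0.0002,0,0.03]]]'

```text
time: 15.42
ee_pos: [0.5442, 0.119, 0.1719]
tcp_rot: [179.9, 0.2, -148.4]
wrist_force: [-3.4, 5.4, 7.1]
opening: 0.015
grasp_force: 27.1
```

Emit:
play_rows --steps '[[[-0.0018,-0.0001,0,0.03],[-0.0018,-0.0001,0,0.03],[-0.0018,-0.0002,0,0.03],[-0.0018,-0.0001,0,0.03],[-0.0018,-0.0002,0,0.03]]]'

```text
time: 15.83
ee_pos: [0.5526, 0.1227, 0.1717]
tcp_rot: [179.9, 0.2, -157.0]
wrist_force: [-2.2, 5.2, 7.1]
opening: 0.0154
grasp_force: 27.0
```

```bash
python3 flow.py pics/w10.png pics/w11.png
```

```text
[-2.2205  5.2446  7.1414] [0.5526 0.1227 0.1717] [ 179.8787    0.2086 -156.9714]
[194. 207.] [-2.8  0.1]; [177. 223.] [-3.1  0.1]; [663. 183.] [-2.5 -1.6]; [241. 236.] [-13.5  -1. ]; [622. 194.] [-1.8 -1. ]; [540. 192.] [-2.1 -1. ]; [284. 154.] [-5.1  0.8]; [170. 252.] [ 1.7 28.5]; [269. 170.] [-3.4 -0.2]; [502. 186.] [-1.8 -0.9]; [101. 203.] [15.4 51.1]; [584. 187.] [-2.1 -1.2]; [107. 222.] [18.9 49.6]; [250. 173.] [-2. -0.]; [440. 183.] [-2.1 -1.1]; [403. 236.] [-2.2  0.8]; [640. 183.] [-1.6 -1.1]; [128. 233.] [21.3 44.5]; [288. 179.] [-2.1 -0.6]; [600. 182.] [-2.4 -1.3];
```

Emit:
play_rows --steps '[[[-0.0018,-0.0002,0,0.03],[-0.0018,-0.0002,0,0.03],[-0.0018,-0.0002,0,0.03],[-0.0018,-0.0002,0,0.03],[-0.0018,-0.0002,0,0.03]]]'

```text
time: 16.3
ee_pos: [0.5615, 0.1247, 0.1717]
tcp_rot: [179.9, 0.2, -165.6]
wrist_force: [-2.2, 6.7, 5.5]
opening: 0.0153
grasp_force: 26.9
```

Emit:
play_rows --steps '[[[-0.0018,-0.0002,0,0.03],[-0.0018,-0.0001,0,0.03],[-0.0018,-0.0001,0,0.03],[0,0,0,0],[0,0,0,0]]]'

```text
time: 16.72
ee_pos: [0.567, 0.1255, 0.1716]
tcp_rot: [179.8, 0.2, -170.7]
wrist_force: [-0.9, 5.9, 6.2]
opening: 0.0149
grasp_force: 26.9
```

```bash
python3 flow.py pics/w10.png pics/w12.png
```

```text
[-0.8863  5.8756  6.1634] [0.567  0.1255 0.1716] [ 179.8393    0.1877 -170.657 ]
[177. 223.] [-4.7  0.3]; [622. 194.] [-2.8 -1. ]; [269. 170.] [-4.9 -0.8]; [584. 187.] [-30.1  -1.7]; [250. 173.] [-3.2 -0.3]; [440. 183.] [-3.1 -1.2]; [403. 236.] [-4.3  1.6]; [640. 183.] [-3.3 -1.2]; [288. 179.] [-3. -1.]; [600. 182.] [-3.8 -1.4];
```

Emit:
play_rows --steps '[[[0,0.0022,0.0007,0],[0,0.0022,0.0008,0],[0,0.0022,0.0008,0],[0,0.0022,0.0008,0],[0,0.0022,0.0008,0]]]'

```text
time: 17.18
ee_pos: [0.5651, 0.1362, 0.1677]
tcp_rot: [179.9, 0.2, -170.7]
wrist_force: [-1.4, 3.9, 5.2]
opening: 0.0149
grasp_force: 27.0
```

Emit:
play_rows --steps '[[[0,0.0022,0.0008,0],[0,0.0022,0.0008,0],[0,0.0022,0.0006,0],[0,0.0022,0.0003,0],[0,0.0015,0,0]]]'

```text
time: 17.6
ee_pos: [0.563, 0.1455, 0.1637]
tcp_rot: [180.0, 0.0, -170.7]
wrist_force: [-1.3, 1.5, 2.2]
opening: 0.0154
grasp_force: 26.8
```

```bash
python3 flow.py pics/w8.png pics/w13.png
```

```text
[-1.3199  1.4891  2.2105] [0.563  0.1455 0.1637] [ 179.9837    0.0377 -170.6833]
[179. 219.] [-4.5  0.2]; [589. 190.] [-2.  -1.1]; [509. 190.] [-1.9 -1.2]; [476. 185.] [-2.9 -1.3]; [175. 242.] [-13.5   0.9]; [552. 185.] [-2.4 -1.5]; [310. 156.] [64.6 -1.1]; [145. 231.] [-4.9  1.8]; [409. 185.] [-3.4 -1.6]; [288. 233.] [-44.6  -0.6]; [496. 180.] [-2.1 -1.2]; [231. 206.] [-3.8 -0.5];
```

Emit:
play_rows --steps '[[[0,0.0005,0,0],[0,0,0,0],[0,0,0,0],[0,0,0,0],[0,0,0,0]]]' --gripper 0.05

```text
time: 18.07
ee_pos: [0.5629, 0.1453, 0.1631]
tcp_rot: [-180.0, -0.0, -170.7]
wrist_force: [-0.2, 0.0, -0.0]
opening: 0.0499
grasp_force: 0.0
```

Emit:
play_rows --steps '[[[0,0,-0.004,0],[0,0,-0.01,0],[0,0,-0.02,0],[0,0,-0.02,0],[0,0,-0.02,0]]]'

```text
time: 18.48
ee_pos: [0.5627, 0.1455, 0.2391]
tcp_rot: [-180.0, 0.0, -170.7]
wrist_force: [0.7, 0.2, 0.0]
opening: 0.0498
grasp_force: 0.0
```

Emit:
play_rows --steps '[[[0.02,0,-0.01,0],[0.02,0,0,0],[0.02,0,0,0],[0.02,0,0,0],[0.01,0,0,0]]]'

```text
time: 18.9
ee_pos: [0.4725, 0.1307, 0.2488]
tcp_rot: [180.0, 0.1, -170.7]
wrist_force: [-1.0, -0.1, -0.3]
opening: 0.0499
grasp_force: 0.0
```

```bash
python3 - <<'E'
from h import *
np.set_printoptions(precision=4,suppress=True)
o=bot.get_obs();print(o["wrist_force"],o["ee_pos"],o["tcp_rot"])
c=bot.camera("wrist");g=cv2.cvtColor(c["img"],cv2.COLOR_BGR2GRAY);cv2.imwrite("pics/f.png",c["img"])
c0=np.array([.563,.1457,0]);r=R.from_euler('z',9.3,degrees=True)
pts={"case":[[-.033,.078,.135],[-.033,-.078,.135],[.033,-.078,.135],[.033,.078,.135]],"bar":[[-.035,0,.184],[.035,0,.184]]}
for k,v in pts.items():print(k,proj(c,r.apply(v)+c0))
b0=np.array([.527,.1125,0]);rb=R.from_euler('z',9.2,degrees=True)
print("bay",proj(c,rb.apply([[0,.155,.006],[0,-.155,.006],[.095,.155,.045],[.095,-.155,.045]])+b0))
e=cv2.createLineSegmentDetector().detect(g)[0][:,0]
for l in e:
    if np.hypot(l[2]-l[0],l[3]-l[1])>35:print(l.round(0))
E
```

```text
[-0.9741 -0.1066 -0.2726] [0.4725 0.1307 0.2488] [ 179.9933    0.0741 -170.7044]
case [[346.2616 248.3002]
 [169.4455 248.2772]
 [175.2535 310.5308]
 [340.2033 310.5583]]
bar [[258.1927 278.2588]
 [258.0088 353.3272]]
bay [[359.7358 192.565 ]
 [111.7963 192.1317]
 [361.4667 276.0364]
 [109.0442 275.6182]]
[204. 248. 205. 284.]
[322. 331. 307. 275.]
[73. 70.  0. 56.]
[ 0. 40. 78. 54.]
[  0. 374.  53. 327.]
[511.  85. 447.  84.]
[203. 283. 190. 333.]
[267. 276. 266. 358.]
[455. 324. 492. 313.]
[426. 298. 455. 324.]
[318. 200. 342. 245.]
[460.  49. 511.  43.]
[245. 321. 249. 248.]
[157. 275. 111. 275.]
[492. 306. 448. 314.]
[448.  84. 459.  48.]
[358. 189. 319. 189.]
[167. 252. 184. 219.]
[284. 186. 357. 186.]
[223. 119. 221.  84.]
[197. 189. 112. 189.]
[129. 197. 137. 253.]
[122. 260. 113. 197.]
[322. 214. 189. 214.]
[502. 276. 466. 290.]
[306. 247. 264. 247.]
[246. 247. 206. 247.]
[338. 233. 341. 196.]
[319.  39. 356.  49.]
[197. 317. 244. 319.]
[247. 357. 246. 322.]
[444. 308. 482. 298.]
[189. 218. 318. 217.]
[198. 201. 248. 201.]
[313. 239. 328. 279.]
[511.  13. 436.   0.]
[248. 198. 318. 198.]
[407. 241. 444. 264.]
[358. 195. 352. 250.]
[184. 279. 199. 239.]
[324.  85. 278.  81.]
[271. 306. 312. 307.]
[252. 238. 203. 238.]
[68. 56.  1. 44.]
[10. 54. 67. 65.]
[ 38. 299.   0. 301.]
[100. 265.  82. 234.]
[279.  78. 324.  81.]
[251. 233. 199. 233.]
[478. 344. 510. 372.]
[362.  29. 322.  22.]
[251. 229. 201. 229.]
[201. 227. 241. 227.]
```

```bash
python3 -c "
from workcell import bot
print(bot.job_done())"
```

```text
the job is handed in; nothing more can be done
None
```

The job is handed in: the wrist-camera check just before showed the transformer flat, square, about 41 mm behind the lip and let go. However, my first rock attempt lifted it level by about 8 mm (limit 9 mm), and I later slid it about 18 mm sideways with the hand carrying nearly all its weight; the judge's result was not shown.

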